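Tap the wedge home to clamp a sanding block in its jig

ROBOT

A 6-joint arm with a two-finger parallel gripper is mounted at the origin on a cart in front of the work surface, level with it; the furniture and walls round the work are solid. World frame = base frame: x ahead of the robot, y to its left, z up, the work surface at z = 0. Lengths are in m, angles in rad, forces in N, time in s.
With the tool pointing down it reaches from about 0.275 to 0.85 m from the base axis. Payload 5.2 kg.
Tool frame: the origin (TCP) lies where the fingers leave the gripper's body, on its centre line; the fingertips stand 73 mm ahead of it and the grasp point (between the pads) lies 54 mm ahead of it; z points along the fingers, y is the direction in which the jaws open and shut (so a half turn about z gives the same grasp; the last joint's range is limited). The gripper opens to 85 mm and grips with 20 to 120 N. Pads are 22 mm wide; open, the fingers measure 114 mm over their backs; the gripper's body (76 mm by 85 mm) begins 54 mm behind the grasp point. The pads swing forward as they close: fully open they stand 13 mm farther back than shut.
Start: joints at [1.128, 0.259, 1.535, -0, 1.348, -0.203], TCP at [0.131, 0.534, 0.304] pointing down, gripper open.
Joint ranges: [-3.14, 3.14], [-0.91, 2.08], [0.19, 2.58], [-1.22, 4.36], [0.22, 2.71], [-3.12, 3.12]. Speed limits (rad/s): [2.57, 2.57, 3.14, 3.14, 3.14, 3.14].

INTERFACE

Orientations are given as a rotation vector (axis times angle).
In Python, from bench import * gives the robot as it stands.
- The arm moves only by the tool carry_out, never from a script. Its argument "commands" is a list of rows, each a list of 5 numbers: the opening in per cent of the stroke, from 0 (shut) to 100 (fully open), then the shift along the world's x, y, z in mm, then the turn about the world's z in rad. A call has 1 to 12 rows; each row is the pose to reach, as a shift and turn from the pose commanded when the call began; what a row does not reach only later rows make up. A row lasts 1/10 s, in which the tool goes at most 50 mm and 8.59 degrees, less where a joint would pass 70% of its speed; a pose out of reach is approached as far as the arm can. A call with a gripper value outside its range is refused whole. The fingers move at their own pace and stop on an object; "squeeze" is the grip in N (left out, the last holds). Time passes only in rows, so rows that repeat a pose let the fingers close. It gives the time, the measured TCP pose, the force and the opening at its end, in the units of the state.
- sense(): the state, without advancing time (a new reading comes with each control period).
- get_image(name): name is "scene" or "top" or "wrist"; returns the picture (480x640x3 uint8, red, green, blue); there is no depth.
- calibration(name): a dict with "mtx" (3x3 intrinsics, pixels), "R" (3x3) and "t" (3): a world point X has camera coordinates R X + t. Camera axes: x right, y down, z forward; pixel columns grow to the right and rows downward; lengths in m; the calibration is good to about 2 mm. A picture is of the moment at which its call begins: read the wrist's pose just before it. calibration takes no time and is no camera call; for the wrist camera it gives the pose at the moment of the call.
- finish_job(): hands the job in, once; it reports no verdict.
Trained networks look in the newest picture that a camera, given by its name, has taken for a name from the list of things; names that differ only in an ending like _2 or _b are one class to them, and where a whole thing is asked for, a point or a joint stands for the part that bears it (a point fixed in the world has none). Each returns a list of dicts, best first, with "conf" (0 to 1); they miss things now and then, are a little off and sometimes report something else, mostly with a low value. They report only what shows in the picture. A call takes as long as a camera call. They do not tell look-alikes from the thing itself.
- look_for(camera, label): "extent" ([left, top, width, height] in pixels, round what is visible of it).
- pinpoint(camera, label): "position" ([column, row] in pixels: a listed point, or the origin of a listed thing).
The state is a dict: "time_s": time; "joint_positions": joint angles; "joint_vel": joint speeds; "tau": joint torques, N m; "tcp_pos": TCP position; "orientation": TCP orientation; "force": force on the tool from outside, world axes, zero at the start; "wrist_torque": the same for the moment, N m; "width": finger opening in m.
Only numpy, scipy, OpenCV 4.12 (cv2) and the standard library are available. Lean on these libraries where they do the work, as an engineer would, in place of code of your own. Each camera call takes 0.05 s, during which the arm holds its last target.

TASK

The black sanding block lies loose in the wooden clamping jig. Start the dark wedge, thin end first, in the mouth of the slot between the jig's sloping cheek and its sliding jaw and let go of it; then pick up the pale wooden block and tap the wedge in with it, pushing gently and feeling the force, until the wedge stops moving forward and the sanding block is held tight. Do not ram it, put the wooden block back down on the table when done, and leave the tape roll and the cup alone.

Things in the scene. Friction and masses are not known exactly. Their poses are not given: they have to be found in the camera images.
- wedge_center (a point): centre of the loose dark wedge lying flat: 130 mm long, x axis to the thin end, 24 high, 14 thick at the thin end, 33.5 at the thick. Half-way along, up and through (24 thick here). +y face parallel to x at y = +12 mm; -y face slopes by 0.149 rad, so fingers close evenly on both if their closing line is turned +0.074 rad about z from wedge y. 70 g, waxed, friction about 0.4.
- wedge_head (a point): middle of the wedge's thick end face (33 x 24 mm), which is tapped: 65 mm behind its centre, half-way up. About 4 to 9 N moves the wedge along while it pushes the jaw; once the sanding block is tight the force rises steeply. Drive to 15 to 20 N; above 40 N it splits. It then holds by its own friction.
- jig: the clamping jig, fixed to the table. Plywood bed 290 x 180 x 18 mm, its top at z = 18 mm. Origin at table height; x along the slot, the way the wedge is driven; y to the sanding block; z up. Brown cheek (-y side, fixed, inner face y = -12.5 mm + 0.15 x) and brown sliding jaw (+y side, inner face along x at y = 0 to 2 mm at the start) are 26 mm high and run from x = -60 to +85 mm.
- slot_mouth (a point): middle of the slot's mouth on top of the bed, at jig x = -60, y = -10 mm; axes as the jig's. The slot is 21 to 23 mm wide here and narrows with x. Behind it the bed is clear for 105 mm and carries the wedge, which goes in with its x along the jig's x, straight face to the jaw. Loosely set, it goes in until its centre is at jig x = -75 to -62 mm, y about -11 mm.
- sanding_block: black sanding block to be clamped, 40 x 70 x 22 mm, loose on the bed, long side along the slot, between the jaw and a brown back stop with bolts; origin under its centre. Jaw and block slide to +y until they meet the stop. It is set differently each time, so the wedge comes home with its centre anywhere from about jig x = -45 to -10 mm: this must be felt. The jaw stays where it is pushed.
- tap_block_center (a point): centre of the loose pale deal block used for tapping: 40 mm along this point's x, 60 mm along its y, 42 mm high, about 150 g, standing flat on the table; the point is half-way up. Grip it across its 40 mm and push with a 40 x 42 mm end face, held a few mm above the jig's bed.
- tape_roll: roll of masking tape lying on the table at the right, 104 mm across, 24 mm high; leave it alone. Origin at the centre of its underside.
- cup: grey mixing cup standing on the table at the left, 68 mm across, 62 mm high; leave it alone. Origin at the centre of its underside.
Mind the look-alikes: they are no part of the job. Leave any red look-alike of the part that bears wedge_center alone.

How it is judged:
On the way, in this order (a step that is already met when the one before it is completed fails the run):
1. the wedge lies on the bed with its thin end in the slot, let go, and the sanding block is not clamped yet (x of wedge_center in the frame of jig above -0.115 m and y of wedge_center in the frame of jig between -0.025 and 0.006 m and z of wedge_center in the frame of jig below 0.035 m and angle between the x axis of wedge_center and the x axis of jig, either way round below 0.2 rad and contact force between the fingers and wedge below 0.1 N and contact force between sanding_block and jig below 3 N), for 0.2 s.
2. the wooden block pushes the wedge and the sanding block is gripped by the jig (contact force between tap_block and wedge above 4 N and contact force between the fingers and wedge below 0.1 N and contact force between sanding_block and jig above 5 N), for 0.05 s.
At the end, for the whole second after the job is handed in: the wedge is home: it lies flat in the slot, straight within 0.06 rad, and presses on the jig with more than 5 N, so that the sanding block stays pressed by the jaw with more than 5 N, flat on the bed; the wooden block lies released and at rest flat on the table, off the jig and the wedge (contact force between each of sanding_block, wedge and jig above 5 N and x of wedge_center in the frame of jig above -0.05 m and angle between the x axis of wedge_center and the x axis of jig, either way round below 0.06 rad and z of wedge_center in the frame of jig below 0.035 m and z of sanding_block in the frame of jig below 0.022 m and contact force between tap_block and wedge below 0.1 N and height (world z) of tap_block_center between 0.015 and 0.026 m and contact force between tap_block and jig below 0.1 N and linear speed of tap_block below 0.02 m/s and linear speed of wedge below 0.005 m/s); the robot touches nothing.
It fails at once if the wedge is rammed: the wooden block presses on it with more than 40 N (contact force between tap_block and wedge above 40 N).
It fails at once if the jig is overdriven: the sanding block is squeezed with more than 40 N (contact force between sanding_block and jig above 40 N).
It fails at once if the tape roll is moved by more than 20 mm (distance of tape_roll from where it was at the start of the episode above 0.02 m).
It fails at once if the cup is moved by more than 20 mm (distance of cup from where it was at the start of the episode above 0.02 m).
It also fails if it takes over 72 s, if anything falls off the work surface, if the arm or the gripper's body presses on something with over 40 N, if the wrist force passes 120 N, or if a joint passes its speed limit or range.

## Working session

There is one attempt and no reset: what is moved stays moved. The work goes in short steps, Python scripts to look and compute and a tool call to move; the robot and the scene stay as the last step left them, time stands still between calls to the robot, and variables do not carry over. Pictures are saved under pics/ and viewed, and the job is handed in when it is done.

Besides the shell and the picture viewer there is one more tool, called as name(argument=value, ...) on one line, values as JSON. carry_out: Moves the arm, as the interface text tells. Its arguments: {"type":"object","properties":{"commands":{"type":"array"},"squeeze":{"type":"number"}},"required":["commands"]}

```bash
mkdir -p pics; ls; python3 - <<'E'
from bench import *
import cv2
print(sense())
for n in ["scene","top","wrist"]:
    im=get_image(n); cv2.imwrite(f"pics/{n}0.png",im[:,:,::-1])
    c=calibration(n); print(n,c["mtx"].tolist(),c["R"].round(3).tolist(),c["t"].round(3).tolist())
for l in ["wedge_center","wedge_head","slot_mouth","jig","sanding_block","tap_block_center","tape_roll","cup"]:
    print(l,[(d["position"],round(d["conf"],2)) for d in pinpoint("top",l)])
E
```

```text
pics
{'time_s': 0.0, 'joint_positions': array([ 1.12823825e+00,  2.59336172e-01,  1.53608594e+00, -1.24121206e-05,
        1.34804347e+00, -2.02795126e-01]), 'joint_vel': array([ 0.00106924,  0.0006965 ,  0.00077903, -0.00191737, -0.00041237,
        0.00012152]), 'tau': array([ 2.37973341e-03, -4.46041632e+01, -2.90572071e+01,  1.83236176e-05,
        1.18837584e-02, -8.44310392e-06]), 'tcp_pos': array([0.13040805, 0.53389302, 0.30307713]), 'orientation': array([-3.75643208e-01, -3.11846590e+00,  2.79565953e-03]), 'force': array([-0.85839732,  0.70349173,  0.70019857]), 'wrist_torque': array([0.02948781, 0.01714771, 0.03223368]), 'width': 0.08546176784477959}
scene [[447.8480211733855, 0.0, 326.8610923875809], [0.0, 447.8480211733855, 242.464441005476], [0.0, 0.0, 1.0]] [[0.805, -0.593, -0.015], [-0.426, -0.559, -0.711], [0.413, 0.579, -0.703]] [-0.377, 0.264, 1.079]
top [[520.807538684837, 0.0, 316.05693427228357], [0.0, 520.807538684837, 241.61185250426314], [0.0, 0.0, 1.0]] [[0.026, -1.0, 0.007], [-0.995, -0.027, -0.097], [0.097, -0.004, -0.995]] [-0.018, 0.517, 1.366]
wrist [[343.52193701446447, 0.0, 323.49736273154525], [0.0, 343.52193701446447, 236.5601723334227], [0.0, 0.0, 1.0]] [[0.239, 0.971, -0.003], [0.93, -0.228, 0.289], [0.28, -0.072, -0.957]] [-0.549, -0.036, 0.38]
wedge_center [([386.4, 304.6], 0.9), ([448.4, 306.8], 0.87), ([413.5, 237.2], 0.68)]
wedge_head [([423.3, 261.6], 0.88), ([471.5, 296.1], 0.7), ([370.8, 285.0], 0.57)]
slot_mouth [([304.1, 229.1], 0.81)]
jig [([309.1, 205.1], 0.81)]
sanding_block [([288.4, 204.3], 0.95)]
tap_block_center [([209.7, 243.3], 0.91)]
tape_roll [([467.7, 208.8], 0.85), ([416.9, 236.5], 0.75)]
cup [([151.0, 199.4], 0.72)]
```

View pics/top0.png

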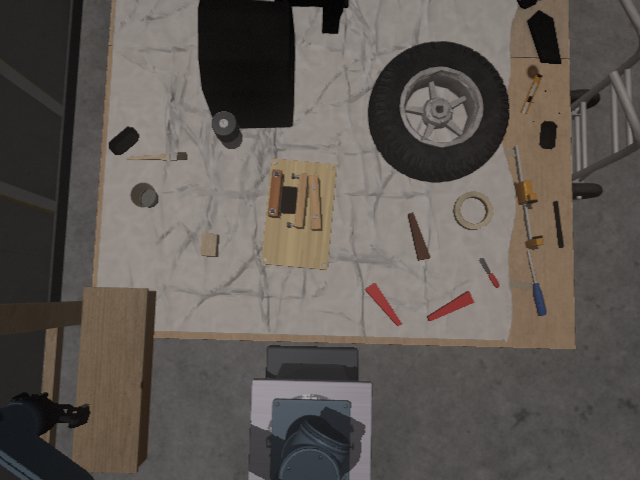

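View pics/scene0.png

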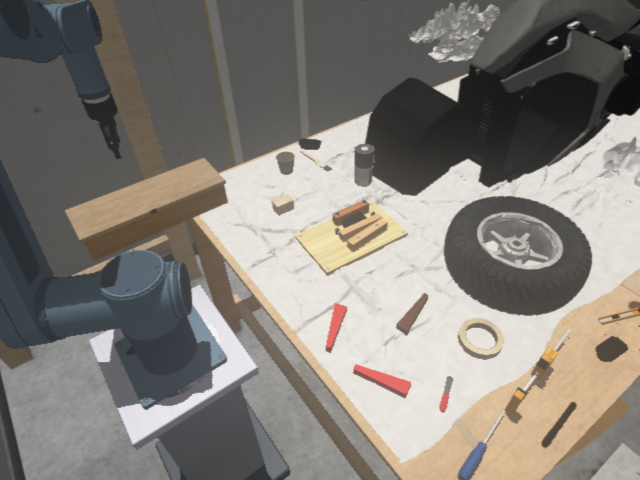

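```bash
python3 - <<'E'
import cv2
im=cv2.imread("pics/top0.png")
cv2.imwrite("pics/crop1.png",cv2.resize(im[150:340,180:500],None,fx=2.5,fy=2.5,interpolation=cv2.INTER_CUBIC))
E
```

```text
(no output)
```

View pics/crop1.png

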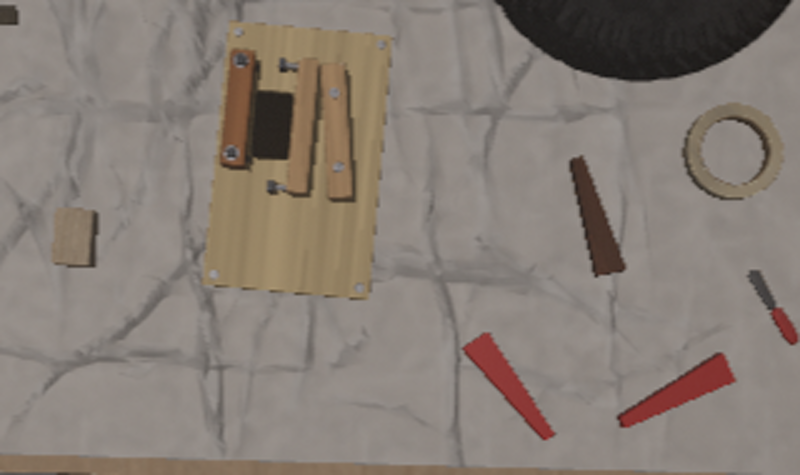

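Candidates for the wedge, in the top image: dark brown at (418,236), red at (384,304) and red at (450,306). The description says dark, so it is the brown one at (418,236), thin end up at (411,213). The crop confirms this, and both red ones stay untouched. Pale block is at (210,245), jig about (300,213), with the slot mouth on the robot's side.

```bash
cat > h.py <<'E'
from bench import *
import cv2, numpy as np
from scipy.spatial.transform import Rotation as Ro
def bp(cal,uv,z):
    uv=np.atleast_2d(np.array(uv,float)); M=np.array(cal["mtx"]);R=np.array(cal["R"]);t=np.array(cal["t"])
    d=np.c_[(uv[:,0]-M[0,2])/M[0,0],(uv[:,1]-M[1,2])/M[1,1],np.ones(len(uv))]@R
    C=-R.T@t
    return C+d*((z-C[2])/d[:,2])[:,None]
def proj(cal,X):
    X=np.atleast_2d(X); c=X@np.array(cal["R"]).T+np.array(cal["t"]); p=c@np.array(cal["mtx"]).T
    return p[:,:2]/p[:,2:]
E
python3 - <<'E'
from h import *
c=calibration("top")
im=cv2.imread("pics/top0.png")
for n,uv,z in [("wedge",[413.5,237.2],.012),("wedgehead",[423.3,261.6],.012),("mouth",[304.1,229.1],.018),("jig",[309.1,205.1],0),("sand",[288.4,204.3],.018),("tap",[209.7,243.3],.021),("tape",[467.7,208.8],0),("cup",[151,199.4],0)]:
    print(n,bp(c,uv,z).round(4))
# dark wedge segmentation
hsv=cv2.cvtColor(im,cv2.COLOR_BGR2HSV)
m=(hsv[:,:,2]<95)&(hsv[:,:,1]>60); m[:, :390]=0;m[:,440:]=0;m[:200]=0;m[270:]=0
n,l,s,ce=cv2.connectedComponentsWithStats(m.astype(np.uint8)); i=1+s[1:,4].argmax(); print(s[i],ce[i])
pts=np.argwhere(l==i)[:,::-1]
w=bp(c,pts,.024); print("w centroid",w.mean(0)); u,S,v=np.linalg.svd(w[:,:2]-w[:,:2].mean(0),full_matrices=False); print(v[0],np.arctan2(v[0][1],v[0][0]))
q=(w[:,:2]-w[:,:2].mean(0))@v[0]; print(q.min(),q.max())
# pale bed corners from crop
b=np.array([[230,22],[390,37],[370,300],[205,285]])/2.5+[180,150]
print(bp(c,b,.018).round(4))
E
```

```text
wedge [[ 0.5377 -0.2671  0.012 ]]
wedgehead [[ 0.4724 -0.294   0.012 ]]
mouth [[0.5511 0.0289 0.018 ]]
jig [[0.6198 0.0174 0.    ]]
sand [[0.6175 0.0732 0.018 ]]
tap [[0.5057 0.2801 0.021 ]]
tape [[ 0.6214 -0.4175  0.    ]]
cup [[0.6238 0.4502 0.    ]]
[408 213  22  48 444] [417.76576577 238.92567568]
w centroid [ 0.53215248 -0.27622799  0.024     ]
[-0.95455533 -0.29803376] -2.8389605120057375
-0.07345449632919215 0.05650527878988158
[[ 0.7417  0.1218  0.018 ]
 [ 0.7298 -0.053   0.018 ]
 [ 0.4428 -0.038   0.018 ]
 [ 0.4542  0.1387  0.018 ]]
```

carry_out(commands=[[100, 40, -30, 50, 0], [100, 80, -60, 80, 0], [100, 120, -100, 80, 0], [100, 160, -140, 80, 0], [100, 185, -185, 80, 0], [100, 205, -230, 60, 0], [100, 220, -280, 40, 0], [100, 220, -320, 20, 0], [100, 220, -320, 20, 0]])

```text
time_s: 1.45
tcp_pos: [0.3507, 0.2119, 0.3231]
orientation: [-0.378, -3.119, 0.001]
force: [-0.3, -0.8, -0.4]
width: 0.0852
```

```bash
python3 - <<'E'
from h import *
s=sense();c=calibration("wrist");R=np.array(c["R"]);C=-R.T@np.array(c["t"])
T=Ro.from_rotvec(s["orientation"]).as_matrix()
print("cam in tool",T.T@(C-s["tcp_pos"]),"optical axis tool",T.T@R[2], "R rel",(R@T).round(3).tolist(), s["joint_positions"].round(3))
print(C, bp(c,[[320,240],[0,0],[640,0],[640,480],[0,480]],0.02).round(3))
im=get_image("wrist");cv2.imwrite("pics/w1.png",im[:,:,::-1])
E
```

```text
cam in tool [ 0.07437556  0.00034853 -0.06982114] optical axis tool [-0.28913461 -0.00185473  0.95728665] R rel [[-0.001, 1.0, 0.002], [-0.957, -0.001, -0.289], [-0.289, -0.002, 0.957]] [ 2.700e-01 -1.500e-02  1.805e+00 -1.000e-03  1.352e+00 -1.060e+00]
[0.27853089 0.22999643 0.39287197] [[ 0.391  0.197  0.02 ]
 [ 0.089 -0.037  0.02 ]
 [ 0.234  0.546  0.02 ]
 [ 0.852  0.556  0.02 ]
 [ 0.633 -0.341  0.02 ]]
```

View pics/w1.png

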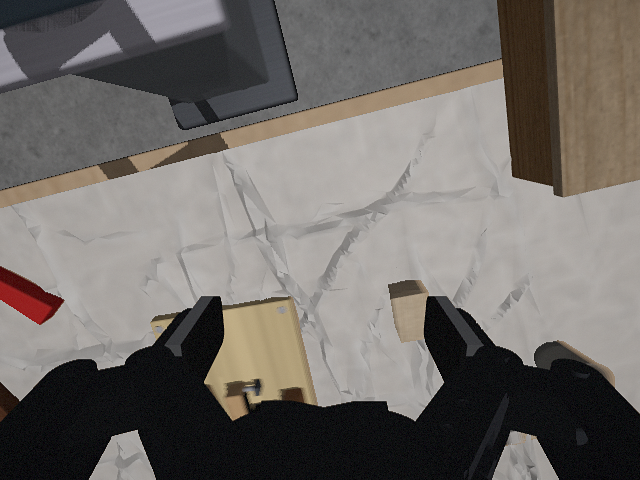

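carry_out(commands=[[100, 45, -35, 0, 0.05], [100, 90, -65, 0, 0.1], [100, 130, -95, 0, 0.15], [100, 170, -125, 0, 0.2], [100, 210, -155, 0, 0.25], [100, 250, -180, 0, 0.25], [100, 270, -182, 0, 0.257], [100, 270, -182, 0, 0.257]])

```text
time_s: 2.3
tcp_pos: [0.6235, 0.0304, 0.3226]
orientation: [-0.023, 3.141, -0.0]
force: [0.1, 0.4, -0.5]
width: 0.0853
```

```bash
python3 - <<'E'
from h import *
c=calibration("wrist"); im=get_image("wrist");cv2.imwrite("pics/w2.png",im[:,:,::-1])
s=sense();print(s["tcp_pos"],s["orientation"])
np.savez("w2.npz",**{k:np.array(v) for k,v in c.items()})
for l,z in [("slot_mouth",.018),("jig",0),("sanding_block",.018)]:
    for d in pinpoint("wrist",l): print(l,d,bp(c,d["position"],z).round(4))
E
```

```text
[0.62169793 0.03156    0.32275568] [ 2.46944738e-02 -3.14006533e+00 -5.92607030e-04]
slot_mouth {'position': [318.2, 132.9], 'conf': 0.84} [[0.5493 0.0236 0.018 ]]
sanding_block {'position': [361.0, 205.1], 'conf': 0.9} [[0.6253 0.0717 0.018 ]]
sanding_block {'position': [316.7, 135.5], 'conf': 0.46} [[0.552  0.0221 0.018 ]]
```

View pics/w2.png

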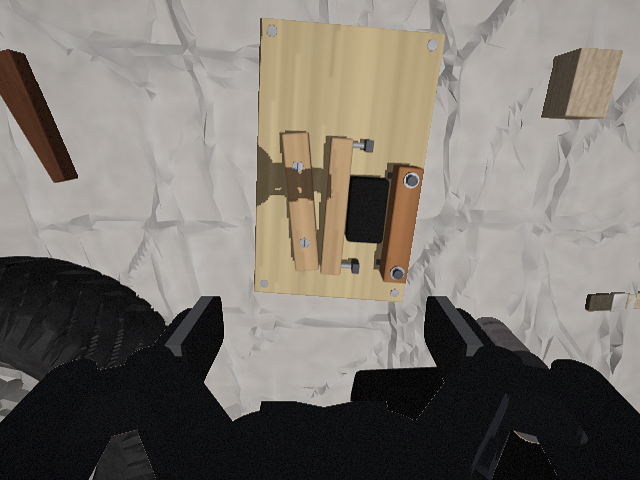

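```bash
python3 - <<'E'
import cv2
im=cv2.imread("pics/w2.png")
cv2.imwrite("pics/crop2.png",cv2.resize(im[120:290,260:440],None,fx=3.5,fy=3.5,interpolation=cv2.INTER_CUBIC))
E
```

```text
(no output)
```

View pics/crop2.png

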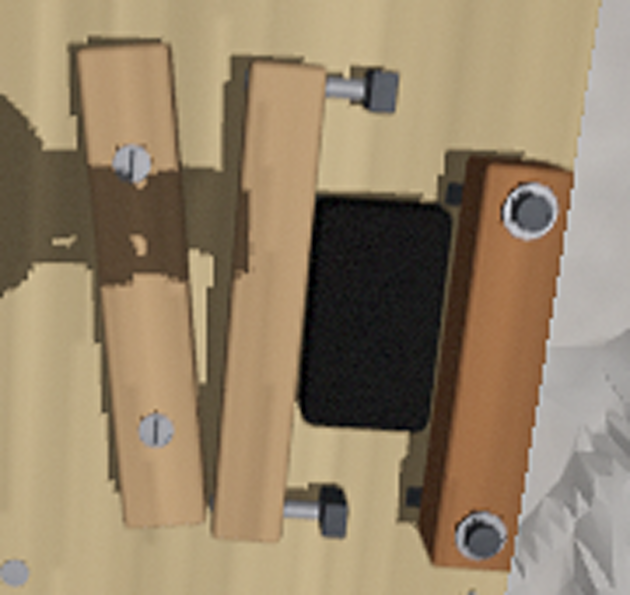

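```bash
python3 - <<'E'
from h import *
c=dict(np.load("w2.npz"))
cr=lambda p: np.array(p)/3.5+[260,120]
A=bp(c,cr([[168,45],[205,522],[252,63],[215,536],[325,68],[281,541]]),.044)
print("cheek in",A[:2].round(4),"jaw in",A[2:4].round(4),"jaw out",A[4:].round(4))
for i in (0,2,4):
    d=A[i+1]-A[i]; print("len",np.linalg.norm(d),"yaw",np.arctan2(d[1],d[0]))
B=bp(c,[[261,18],[444,34],[405,301],[255,292]],.018);print("bed",B.round(4))
for i in range(4):
    d=B[(i+1)%4]-B[i]; print(np.linalg.norm(d),np.arctan2(d[1],d[0]))
from scipy.optimize import least_squares
# jig frame points: cheek in ends, jaw ends (y=j)
def model(p):
    x,y,th,j,b=p; R=np.array([[np.cos(th),-np.sin(th)],[np.sin(th),np.cos(th)]])
    P=np.array([[-60,-21.5],[85,.25],[-60,j],[85,j],[-165,b],[-165,b+180],[125,b+180],[125,b]])/1e3
    return P@R.T+[x,y]
O=np.r_[A[:4,:2],B[:,:2]]
r=least_squares(lambda p:(model(p)-O).ravel(),[.62,.017,-.06,1,-65]);print(r.x,(r.fun.reshape(-1,2)*1e3).round(1).tolist())
E
```

```text
cheek in [[0.5494 0.0142 0.044 ]
 [0.6916 0.0257 0.044 ]] jaw in [[0.5539 0.0376 0.044 ]
 [0.6962 0.0289 0.044 ]] jaw out [[0.555  0.0579 0.044 ]
 [0.6976 0.0496 0.044 ]]
len 0.142607839264371 yaw 0.08123412938805467
len 0.14257612810725492 yaw -0.060742523922583974
len 0.14288761756487778 yaw -0.05848991455638775
bed [[ 0.445  -0.0319  0.018 ]
 [ 0.4563  0.1443  0.018 ]
 [ 0.742   0.13    0.018 ]
 [ 0.7327 -0.0504  0.018 ]]
0.1766139801351137 1.5068834491683607
0.28611532739445006 -0.04992409052253452
0.18067685915911627 -1.622595356143285
0.28827597586310283 3.077515535509447
[ 6.11778180e-01  3.11076821e-02 -5.93986099e-02  2.90677997e+00
 -7.41897267e+01] [[1.2, -1.0], [5.1, 0.6], [-1.9, 0.0], [0.6, 0.1], [-2.3, -1.2], [-2.9, 2.2], [0.8, -0.7], [-0.5, 0.0]]
```

carry_out(commands=[[100, -15, -45, 0, 0.05], [100, -30, -90, 0, 0.1], [100, -40, -135, 0, 0.15], [100, -50, -180, 0, 0.2], [100, -60, -225, -20, 0.25], [100, -70, -265, -50, 0.287], [100, -72, -300, -80, 0.287], [100, -72, -302, -82, 0.287], [100, -72, -302, -82, 0.287]])

```text
time_s: 3.4
tcp_pos: [0.5477, -0.2692, 0.2415]
orientation: [0.474, -3.104, -0.003]
force: [0.3, 1.0, 0.4]
width: 0.0855
```

```bash
python3 - <<'E'
from h import *
c=calibration("wrist"); im=get_image("wrist");cv2.imwrite("pics/w3.png",im[:,:,::-1])
s=sense();print(s["tcp_pos"],s["orientation"])
np.savez("w3.npz",**{k:np.array(v) for k,v in c.items()})
for l,z in [("wedge_center",.012),("wedge_head",.012)]:
    for d in pinpoint("wrist",l): print(l,d,bp(c,d["position"],z).round(4))
E
```

```text
[ 0.54849551 -0.26866173  0.24266929] [-4.76106563e-01  3.10482985e+00  5.23083663e-04]
wedge_center {'position': [501.3, 11.1], 'conf': 0.94} [[ 0.3516 -0.188   0.012 ]]
wedge_center {'position': [323.7, 214.4], 'conf': 0.57} [[ 0.5429 -0.2699  0.012 ]]
wedge_center {'position': [574.9, 354.7], 'conf': 0.18} [[0.6064 0.0169 0.012 ]]
wedge_head {'position': [322.6, 137.6], 'conf': 0.93} [[ 0.4803 -0.2904  0.012 ]]
wedge_head {'position': [518.1, 97.1], 'conf': 0.73} [[ 0.403  -0.1483  0.012 ]]
```

View pics/w3.png

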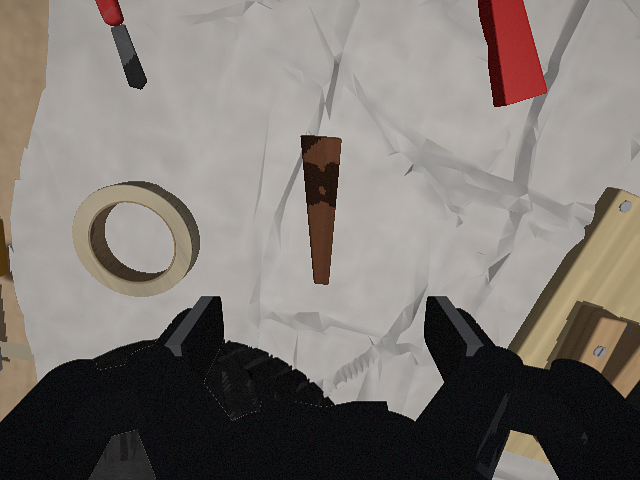

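```bash
python3 - <<'E'
from h import *
c=dict(np.load("w3.npz"))
im=cv2.imread("pics/w3.png")
cv2.imwrite("pics/crop3.png",cv2.resize(im[125:295,270:380],None,fx=3.5,fy=3.5,interpolation=cv2.INTER_CUBIC))
P=bp(c,[[301,136],[342,138],[329,284],[314,284.5]],.024)[:,:2]; print(P.round(4))
from scipy.optimize import least_squares
M=np.array([[-65,-21.5],[-65,12],[65,12],[65,-2]])/1e3
f=lambda p:(M@np.array([[np.cos(p[2]),-np.sin(p[2])],[np.sin(p[2]),np.cos(p[2])]]).T+p[:2]-P).ravel()
r=least_squares(f,[.54,-.27,.23]);print(r.x,(r.fun*1e3).round(1))
x,y,t=r.x
s=sense();T=Ro.from_rotvec(s["orientation"]).as_matrix();ty=np.arctan2(T[1,1],T[0,1])%np.pi
print("tool y ang",ty,"want",t+.0745+np.pi/2)
g=np.array([x,y])+np.array([np.cos(t),np.sin(t)])*-.010+np.array([-np.sin(t),np.cos(t)])*(-.75e-3)
print("grasp pt",g,"shift mm",(g-s["tcp_pos"][:2])*1e3, "z",(.077-s["tcp_pos"][2])*1e3)
E
```

```text
[[ 0.4841 -0.3073]
 [ 0.4758 -0.2754]
 [ 0.6008 -0.2468]
 [ 0.6053 -0.2597]]
[ 0.54153409 -0.27244701  0.22654461] [-1.1 -0.7 -0.3  0.1  1.4  0.7 -0.  -0.1]
tool y ang 1.8767987026621946 want 1.8718409372201303
grasp pt [ 0.53195807 -0.27542397] shift mm [-17.35386813  -7.15280849] z -166.71587212630047
```

View pics/crop3.png

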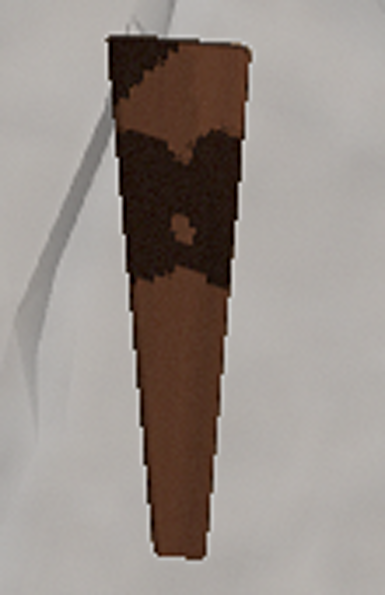

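carry_out(commands=[[80, -17, -7, -50, 0], [80, -17, -7, -100, 0], [80, -17, -7, -140, 0], [80, -17, -7, -160, 0], [80, -17, -7, -167, -0.005], [80, -17, -7, -167, -0.005], [80, -17, -7, -167, -0.005]], squeeze=40)

```text
time_s: 4.25
tcp_pos: [0.533, -0.2769, 0.077]
orientation: [-0.47, 3.104, -0.004]
force: [0.1, 0.3, 0.3]
width: 0.0684
```

carry_out(commands=[[10, 0, 0, 0, 0], [10, 0, 0, 0, 0], [10, 0, 0, 0, 0], [10, 0, 0, 0, 0], [10, 0, 0, 0, 0]])

```text
time_s: 4.75
tcp_pos: [0.532, -0.2771, 0.0762]
orientation: [-0.468, 3.105, -0.002]
force: [0.2, 0.6, 5.5]
width: 0.0257
```

carry_out(commands=[[10, 0, 0, 40, 0], [10, 0, 0, 80, 0], [10, 0, 20, 90, -0.05], [10, 0, 40, 90, -0.1], [10, -10, 90, 90, -0.15], [10, -20, 140, 90, -0.2], [10, -30, 190, 90, -0.25], [10, -35, 230, 90, -0.287], [10, -35, 260, 90, -0.287], [10, -35, 280, 90, -0.287], [10, -35, 280, 90, -0.287], [10, -35, 280, 90, -0.287]])

```text
time_s: 5.95
tcp_pos: [0.4967, 0.0033, 0.1652]
orientation: [-0.021, 3.141, -0.001]
force: [0.2, -0.5, -2.1]
width: 0.0254
```

```bash
python3 - <<'E'
from h import *
c=calibration("wrist"); im=get_image("wrist");cv2.imwrite("pics/w4.png",im[:,:,::-1])
s=sense();print(s["tcp_pos"],s["orientation"],s["force"],s["width"])
np.savez("w4.npz",tcp=s["tcp_pos"],o=s["orientation"],**{k:np.array(v) for k,v in c.items()})
E
```

```text
[0.49680667 0.00276772 0.16510382] [-1.94882392e-02  3.14105025e+00 -7.88250978e-04] [ 0.86775202 -0.53867266  0.18331817] 0.025339170871843966
```

View pics/w4.png

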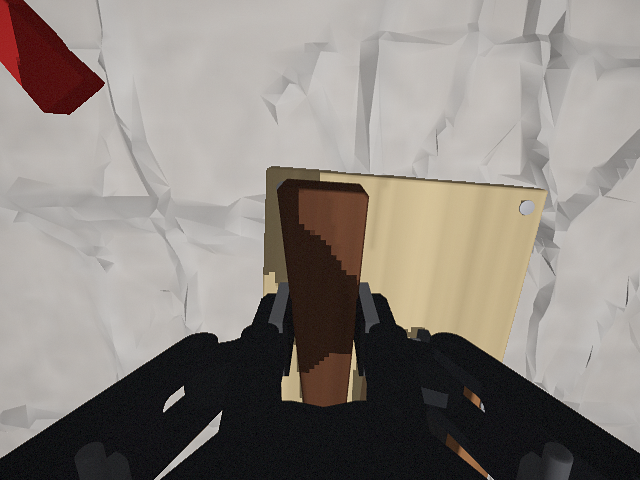

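```bash
python3 - <<'E'
from h import *
c=dict(np.load("w4.npz"));tcp=c["tcp"];T=Ro.from_rotvec(c["o"]).as_matrix()
ty=np.arctan2(T[1,1],T[0,1])%np.pi; th=ty-np.pi/2-.0745; print("wedge yaw expected",th)
M=np.array([[-65,-21.5],[-65,12],[65,12],[65,-2]])/1e3
M0=np.array([.010,.00075]) 
R=np.array([[np.cos(th),-np.sin(th)],[np.sin(th),np.cos(th)]])
for dz in (-.0522,-.0762):
    P=(M+M0)@R.T+tcp[:2]; print(proj(c,np.c_[P,np.full(4,tcp[2]+dz)]).round(1).tolist())
print("center offset from tcp",R@M0)
im=cv2.imread("pics/w4.png")
cv2.imwrite("pics/crop4.png",cv2.resize(im[165:300,250:400],None,fx=4,fy=4,interpolation=cv2.INTER_CUBIC))
E
```

```text
wedge yaw expected -0.06209153925725562
[[274.5, 185.7], [368.3, 192.7], [337.1, 469.0], [307.1, 467.3]]
[[282.4, 177.3], [361.3, 183.3], [335.5, 426.9], [309.3, 425.3]]
center offset from tcp [0.01002727 0.00012804]
```

View pics/crop4.png

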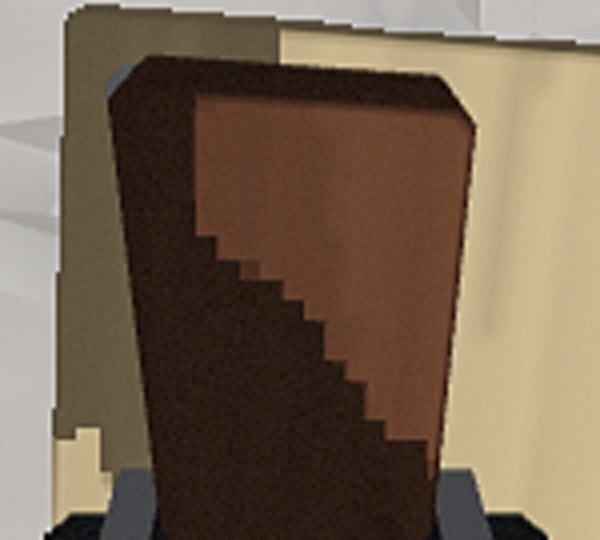

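carry_out(commands=[[10, -17, 23, -20, 0], [10, -17, 23, -45, 0], [10, -17, 23, -60, 0], [10, -17, 23, -66, 0], [10, -17, 23, -69, 0], [10, -17, 23, -69, 0]])

```text
time_s: 6.6
tcp_pos: [0.48, 0.0256, 0.096]
orientation: [-0.017, 3.141, -0.0]
force: [0.2, 0.4, -0.1]
width: 0.0254
```

```bash
python3 - <<'E'
from h import *
s=sense();print(s["tcp_pos"],s["force"])
c=calibration("top"); im=get_image("top")[:,:,::-1]
cv2.imwrite("pics/t5.png",cv2.resize(im[170:290,250:350],None,fx=5,fy=5,interpolation=cv2.INTER_CUBIC))
im=get_image("scene")[:,:,::-1]
cv2.imwrite("pics/s5.png",cv2.resize(im[170:290,270:430],None,fx=5,fy=5,interpolation=cv2.INTER_CUBIC))
E
```

```text
[0.48002287 0.02556929 0.0960429 ] [ 0.20035531  0.4413079  -0.13131675]
```

View pics/t5.png

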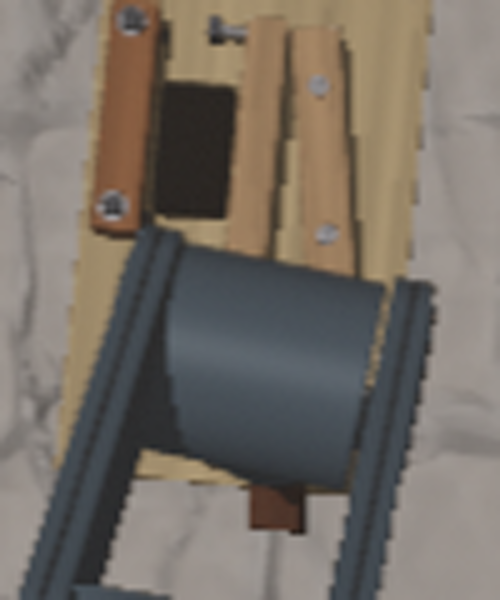

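View pics/s5.png

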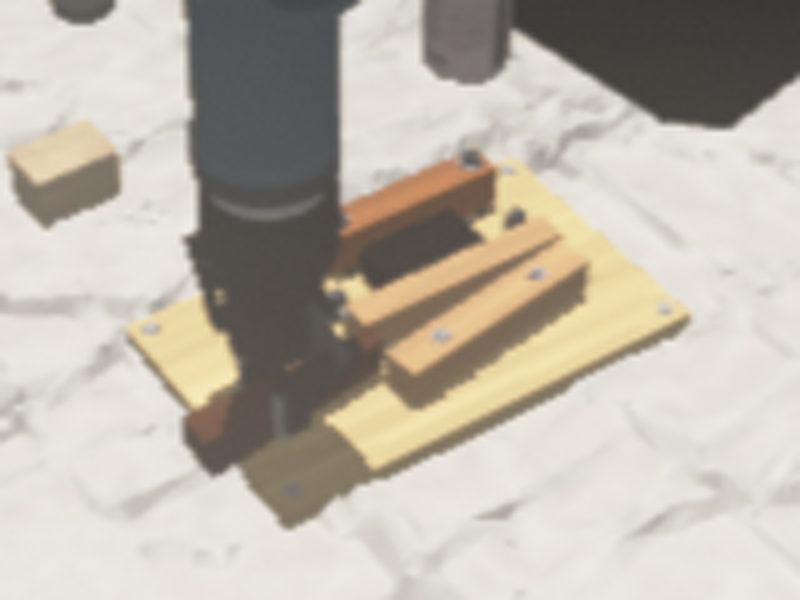

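The scene view shows the wedge just above the bed, with its thin end at the slot mouth (about 375,345 in the crop). I'll slide it forward and watch the force.

carry_out(commands=[[10, 6, 0, 0, 0], [10, 12, -1, 0, 0], [10, 18, -1, 0, 0], [10, 24, -1, 0, 0], [10, 25, -1, 0, 0]])

```text
time_s: 7.2
tcp_pos: [0.5058, 0.0252, 0.096]
orientation: [-0.019, 3.14, -0.0]
force: [0.3, -0.6, -0.8]
width: 0.0255
```

```bash
python3 - <<'E'
from h import *
s=sense();print(s["tcp_pos"],s["force"])
im=get_image("scene")[:,:,::-1]
cv2.imwrite("pics/s6.png",cv2.resize(im[170:290,270:430],None,fx=5,fy=5,interpolation=cv2.INTER_CUBIC))
E
```

```text
[0.50575842 0.02519152 0.09603326] [ 0.26622083 -0.62081998 -0.84491007]
```

View pics/s6.png

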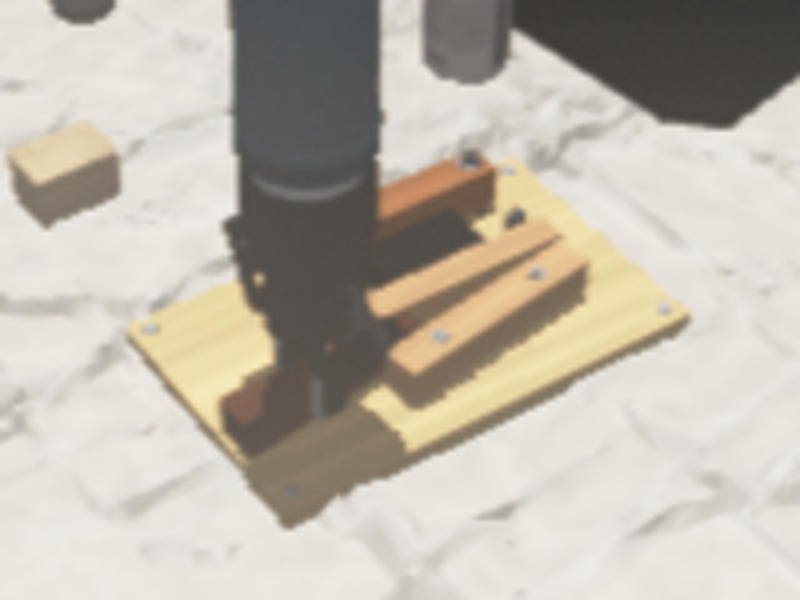

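carry_out(commands=[[10, 0, 0, -2, 0], [10, 0, 0, -2, 0], [60, 0, 0, -1, 0], [60, 0, 0, -1, 0], [60, 0, 0, -1, 0], [60, 0, 0, 30, 0], [60, 0, 0, 75, 0], [60, 0, 0, 115, 0], [60, 0, 20, 150, 0], [60, 0, 60, 150, 0], [60, 20, 80, 150, 0], [60, 20, 80, 150, 0]])

```text
time_s: 8.45
tcp_pos: [0.526, 0.1075, 0.2464]
orientation: [-0.023, 3.139, 0.001]
force: [-0.6, -0.4, 0.4]
width: 0.0511
```

```bash
python3 - <<'E'
from h import *
c=calibration("wrist"); im=get_image("wrist");cv2.imwrite("pics/w7.png",im[:,:,::-1])
s=sense();print(s["tcp_pos"],s["orientation"],s["width"])
np.savez("w7.npz",**{k:np.array(v) for k,v in c.items()})
E
```

```text
[0.52490302 0.1063014  0.24582555] [-2.28519852e-02  3.14125660e+00 -1.50467720e-04] 0.051332063305503536
```

View pics/w7.png

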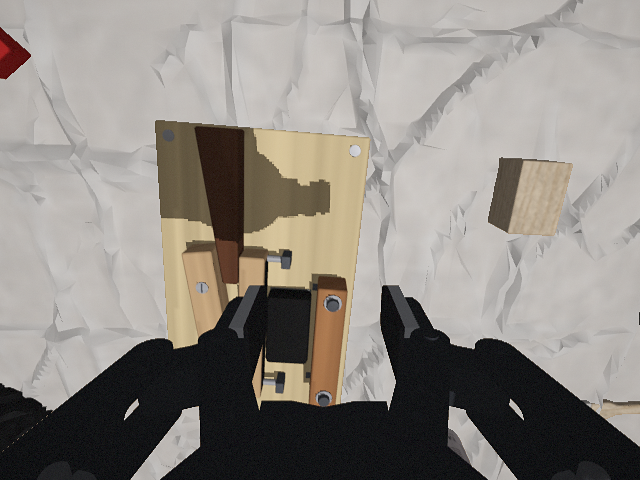

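carry_out(commands=[[80, 0, 45, 0, 0], [80, 0, 90, 0, 0], [80, 0, 135, 0, 0], [80, 0, 165, 0, 0], [80, 0, 165, 0, 0], [80, 0, 165, 0, 0]])

```text
time_s: 9.1
tcp_pos: [0.5241, 0.2697, 0.2452]
orientation: [0.021, -3.14, 0.002]
force: [0.0, 0.0, 0.7]
width: 0.0683
```

```bash
python3 - <<'E'
from h import *
c7=dict(np.load("w7.npz"))
P=bp(c7,[[195,127],[244,129],[239,283],[218,283]],.042)[:,:2]
th=-.0594;R=np.array([[np.cos(th),-np.sin(th)],[np.sin(th),np.cos(th)]])
print("head/thin corners in jig",((P-[.612,.031])@R*1e3).round(1))
c=calibration("wrist"); im=get_image("wrist");cv2.imwrite("pics/w8.png",im[:,:,::-1])
s=sense();print(s["tcp_pos"],s["orientation"],s["width"])
np.savez("w8.npz",**{k:np.array(v) for k,v in c.items()})
for d in pinpoint("wrist","tap_block_center"): print(d,bp(c,d["position"],.021))
cv2.imwrite("pics/crop8.png",cv2.resize(im[120:270,250:400,::-1],None,fx=4,fy=4,interpolation=cv2.INTER_CUBIC))
E
```

```text
head/thin corners in jig [[-161.2  -31.8]
 [-162.4    5.4]
 [ -34.     1.8]
 [ -32.7  -16.4]]
[0.52431589 0.26907027 0.2453465 ] [ 1.89009503e-02 -3.14023154e+00  1.92170665e-03] 0.06812684021394741
{'position': [338.0, 195.4], 'conf': 0.58} [[0.50092723 0.28165925 0.021     ]]
```

View pics/crop8.png

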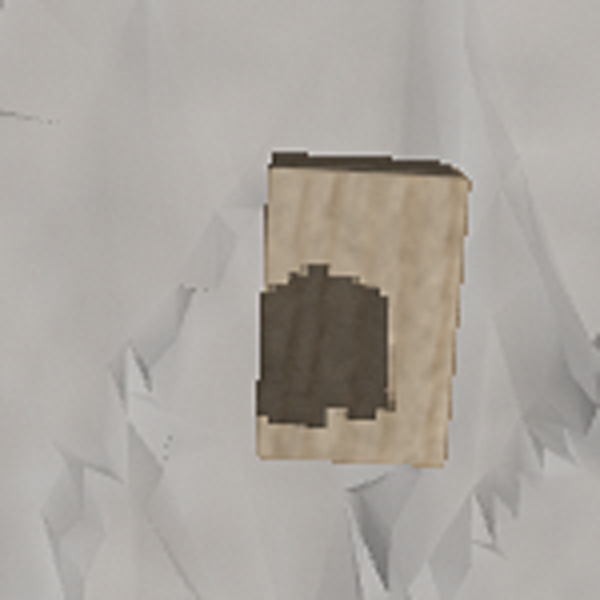

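```bash
python3 - <<'E'
from h import *
c=dict(np.load("w8.npz"))
P=bp(c,np.array([[270,168],[468,180],[442,467],[257,460]])/4+[250,120],.042)[:,:2];print(P.round(4))
M=np.array([[-30,-20],[-30,20],[30,20],[30,-20]])/1e3  # x'=along long
from scipy.optimize import least_squares
f=lambda p:(M@np.array([[np.cos(p[2]),-np.sin(p[2])],[np.sin(p[2]),np.cos(p[2])]]).T+p[:2]-P).ravel()
r=least_squares(f,[.5,.28,0]);print(r.x,(r.fun*1e3).round(1))
s=sense();T=Ro.from_rotvec(s["orientation"]).as_matrix();print("tool y",np.arctan2(T[1,1],T[0,1])%np.pi-np.pi/2)
print("shift",(r.x[:2]-s["tcp_pos"][:2])*1e3)
E
```

```text
[[0.4713 0.2642]
 [0.4731 0.3028]
 [0.5316 0.3003]
 [0.5306 0.2619]]
[ 0.50164496  0.28230182 -0.0398023 ] [-0.4 -0.7 -0.6  0.6  0.8  0.8  0.2 -0.8]
tool y 0.011094444803013026
shift [-22.85932559  13.55948637]
```

carry_out(commands=[[80, -23, 14, -45, -0.05], [80, -23, 14, -90, -0.05], [80, -23, 14, -130, -0.05], [80, -23, 14, -155, -0.05], [80, -23, 14, -166, -0.05], [80, -23, 14, -166, -0.05], [30, -23, 14, -166, -0.05], [30, -23, 14, -166, -0.05], [30, -23, 14, -166, -0.05], [30, -23, 14, -166, -0.05], [30, -23, 14, -166, -0.05]], squeeze=80)

```text
time_s: 10.3
tcp_pos: [0.503, 0.2845, 0.082]
orientation: [0.059, 3.137, 0.001]
force: [0.2, -2.6, 7.3]
width: 0.0388
```

carry_out(commands=[[30, 0, 0, 30, 0], [30, 0, 0, 65, 0], [30, -15, -40, 65, -0.02], [30, -30, -80, 65, -0.02], [30, -50, -120, 65, -0.02], [30, -70, -160, 65, -0.02], [30, -90, -200, 65, -0.02], [30, -97, -240, 65, -0.02], [30, -97, -254, 50, -0.02], [30, -97, -254, 40, -0.02], [30, -97, -254, 40, -0.02]])

```text
time_s: 11.4
tcp_pos: [0.4039, 0.0304, 0.1192]
orientation: [-0.093, -3.138, -0.001]
force: [-0.3, -1.1, -1.4]
width: 0.0391
```

```bash
python3 - <<'E'
from h import *
c=calibration("wrist"); im=get_image("wrist");cv2.imwrite("pics/w9.png",im[:,:,::-1])
s=sense();print(s["tcp_pos"],s["orientation"],s["width"],s["force"])
im=get_image("scene")[:,:,::-1]
cv2.imwrite("pics/s9.png",cv2.resize(im[170:290,270:430],None,fx=5,fy=5,interpolation=cv2.INTER_CUBIC))
E
```

```text
[0.40420798 0.0308101  0.1196698 ] [-9.10341438e-02 -3.13894266e+00 -8.48352084e-04] 0.03887630489976661 [ 0.12235217  0.29128486 -1.70949064]
```

View pics/w9.png

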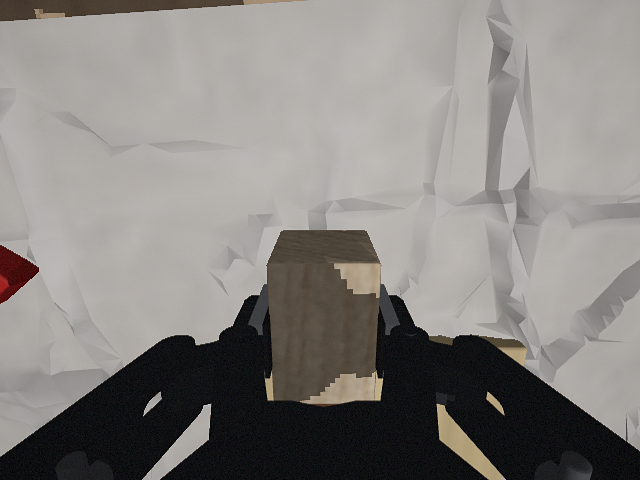

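View pics/s9.png

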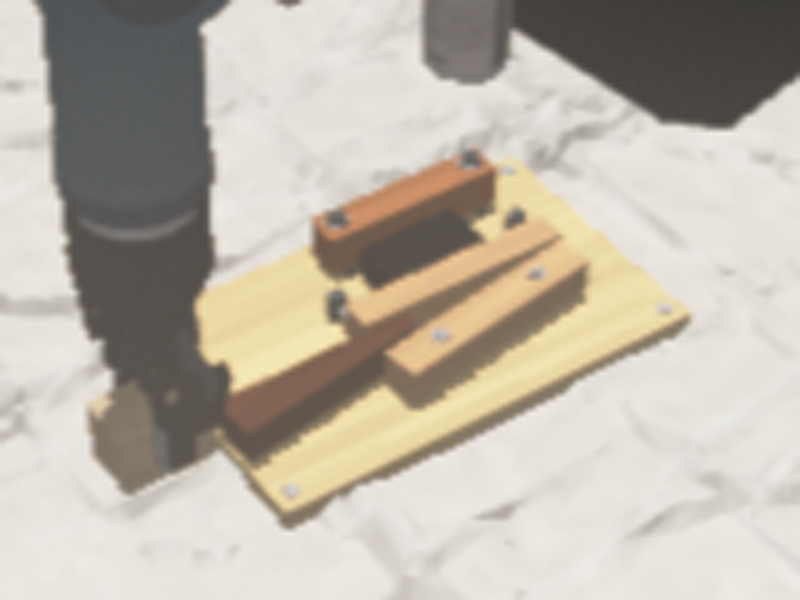

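```bash
python3 - <<'E'
from h import *
c=calibration("wrist");s=sense()
R=np.array(c["R"]);t=np.array(c["t"]);K=np.array(c["mtx"])
O=np.array([[268,264],[381,263],[379,231],[282,231]],float)
from scipy.optimize import least_squares
M=np.array([[-30,20,42],[-30,-20,42],[-30,-20,0],[-30,20,0]])/1e3
M[:,1]*=-1
th=-.058
Rz=np.array([[np.cos(th),-np.sin(th),0],[np.sin(th),np.cos(th),0],[0,0,1]])
f=lambda p:(proj(c,M@Rz.T+p)-O).ravel()
r=least_squares(f,s["tcp_pos"]-[0,0,.082]);print("bottom centre",r.x,"rel tcp",r.x-s["tcp_pos"],r.fun.round(1))
E
```

```text
bottom centre [0.40298964 0.03267242 0.03867275] rel tcp [-0.00158883  0.00168146 -0.08130964] [ 0.6 -0.1  5.3  0.9 -8.7 -0.6  0.8 -0.6]
```

carry_out(commands=[[30, 0, -2, -10, 0], [30, 0, -2, -15, 0], [30, 6, -2, -15, 0], [30, 9, -3, -15, 0], [30, 10, -3, -15, 0]])

```text
time_s: 12.0
tcp_pos: [0.4156, 0.0272, 0.1051]
orientation: [0.09, 3.139, -0.0]
force: [1.1, 0.6, -1.1]
width: 0.0387
```

carry_out(commands=[[30, 2, 0, 0, 0], [30, 4, 0, 0, 0], [30, 5, 0, 0, 0]])

```text
time_s: 12.3
tcp_pos: [0.4199, 0.0272, 0.105]
orientation: [0.091, 3.14, -0.0]
force: [-0.0, 1.3, -1.6]
width: 0.0388
```

carry_out(commands=[[30, 1.5, 0, 0, 0], [30, 3, 0, 0, 0], [30, 4.5, 0, 0, 0], [30, 6, 0, 0, 0]])

```text
time_s: 12.7
tcp_pos: [0.4256, 0.0273, 0.1049]
orientation: [-0.091, -3.14, -0.0]
force: [-0.6, -0.5, -1.7]
width: 0.039
```

carry_out(commands=[[30, 1.5, 0, 0, 0], [30, 3, 0, 0, 0], [30, 4.5, -0.5, 0, 0], [30, 6, -0.5, 0, 0]])

```text
time_s: 13.1
tcp_pos: [0.4318, 0.0267, 0.1049]
orientation: [0.091, 3.14, -0.0]
force: [0.2, 0.2, -2.8]
width: 0.0389
```

```bash
python3 - <<'E'
from h import *
s=sense();print(s["tcp_pos"],s["force"])
im=get_image("scene")[:,:,::-1]
cv2.imwrite("pics/s10.png",cv2.resize(im[170:290,270:430],None,fx=5,fy=5,interpolation=cv2.INTER_CUBIC))
E
```

```text
[0.43176468 0.02672101 0.10491222] [ 0.23402488  0.1600895  -2.81817377]
```

View pics/s10.png

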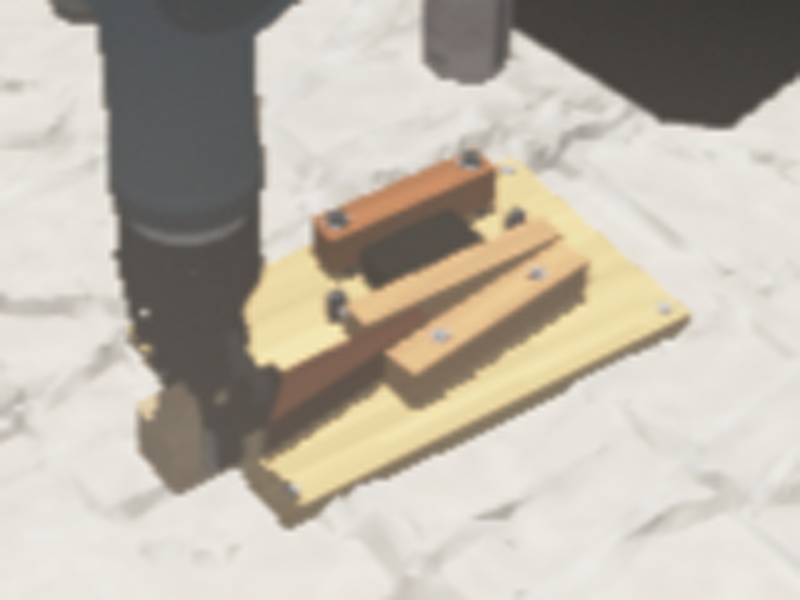

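carry_out(commands=[[30, 1.5, 0, 0, 0], [30, 3, 0, 0, 0], [30, 4.5, -0.2, 0, 0], [30, 6, -0.4, 0, 0]])

```text
time_s: 13.55
tcp_pos: [0.4378, 0.0264, 0.1049]
orientation: [0.091, 3.14, -0.0]
force: [0.3, -0.3, -2.0]
width: 0.0392
```

carry_out(commands=[[30, 1.5, 0, 0, 0], [30, 3, 0, 0, 0], [30, 4.5, -0.2, 0, 0], [30, 6, -0.4, 0, 0]])

```text
time_s: 13.95
tcp_pos: [0.4437, 0.026, 0.1049]
orientation: [-0.091, -3.14, -0.0]
force: [-0.9, 1.0, -2.4]
width: 0.039
```

carry_out(commands=[[30, 1.5, 0, 0, 0], [30, 3, 0, 0, 0], [30, 4.5, -0.2, 0, 0], [30, 6, -0.4, 0, 0]])

```text
time_s: 14.35
tcp_pos: [0.4483, 0.026, 0.1045]
orientation: [-0.09, -3.137, -0.001]
force: [-5.9, 2.9, 1.3]
width: 0.0393
```

carry_out(commands=[[30, 1, 0, 0, 0], [30, 2, -0.1, 0, 0], [30, 3, -0.2, 0, 0], [30, 4, -0.2, 0, 0]])

```text
time_s: 14.75
tcp_pos: [0.4506, 0.0262, 0.1041]
orientation: [-0.09, -3.133, -0.002]
force: [-9.8, 2.6, 2.1]
width: 0.0385
```

carry_out(commands=[[30, 1, 0, 0, 0], [30, 2, -0.1, 0, 0], [30, 3, -0.2, 0, 0]])

```text
time_s: 15.05
tcp_pos: [0.4528, 0.0262, 0.1039]
orientation: [-0.09, -3.132, -0.003]
force: [-10.8, 3.6, 3.1]
width: 0.0393
```

```bash
python3 - <<'E'
from h import *
s=sense();print(s["tcp_pos"],s["force"],s["wrist_torque"])
im=get_image("scene")[:,:,::-1]
cv2.imwrite("pics/s11.png",cv2.resize(im[170:290,270:430],None,fx=5,fy=5,interpolation=cv2.INTER_CUBIC))
im=get_image("top")[:,:,::-1]
cv2.imwrite("pics/t11.png",cv2.resize(im[170:290,250:350],None,fx=5,fy=5,interpolation=cv2.INTER_CUBIC))
print(sense()["force"])
E
```

```text
[0.45284141 0.02624714 0.10385099] [-10.75269384   3.56521751   3.13259613] [0.52736757 1.60232595 0.03936701]
[-9.18129341  3.07944842  2.72469545]
```

View pics/s11.png

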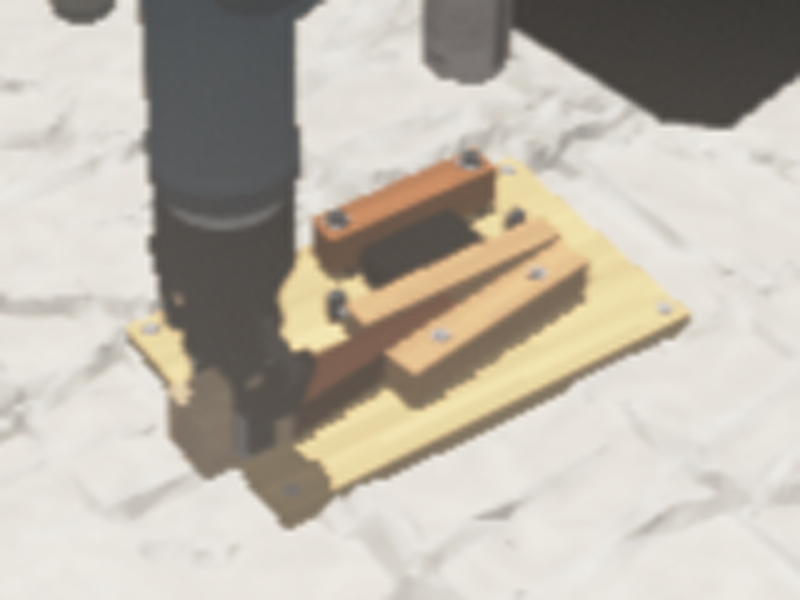

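View pics/t11.png

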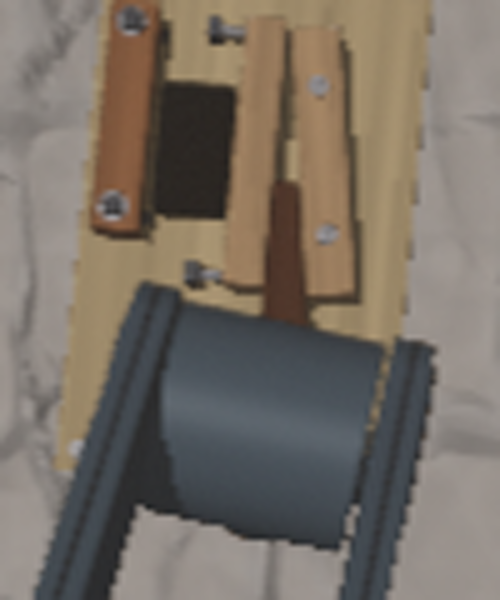

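carry_out(commands=[[30, 1, 0, 0, 0], [30, 2, -0.1, 0, 0], [30, 3, -0.2, 0, 0], [30, 3, -0.2, 0, 0]])

```text
time_s: 15.55
tcp_pos: [0.4556, 0.0262, 0.1037]
orientation: [-0.09, -3.131, -0.003]
force: [-9.8, 3.7, 2.7]
width: 0.0389
```

carry_out(commands=[[30, 1, 0, 0, 0], [30, 2, -0.1, 0, 0], [30, 3, -0.2, 0, 0], [30, 3, -0.2, 0, 0]])

```text
time_s: 15.95
tcp_pos: [0.4582, 0.0262, 0.1036]
orientation: [-0.09, -3.13, -0.004]
force: [-11.0, 4.9, 3.3]
width: 0.0391
```

carry_out(commands=[[30, 1, 0, 0, 0], [30, 2, -0.1, 0, 0], [30, 3, -0.2, 0, 0], [30, 3, -0.2, 0, 0]])

```text
time_s: 16.35
tcp_pos: [0.4609, 0.0262, 0.1035]
orientation: [-0.09, -3.129, -0.004]
force: [-12.2, 5.4, 3.7]
width: 0.0388
```

The wedge slides along the sloping cheek, so its head drifts to +y while I push along jig x. That explains the side force, so I'll follow the drift.

carry_out(commands=[[30, 0, 0.5, 0, 0], [30, 0, 1, 0, 0], [30, 1, 1.6, 0, 0], [30, 2, 1.7, 0, 0], [30, 2, 1.7, 0, 0]])

```text
time_s: 16.85
tcp_pos: [0.4647, 0.0271, 0.1037]
orientation: [-0.09, -3.133, -0.002]
force: [-6.5, 2.8, -1.6]
width: 0.0389
```

carry_out(commands=[[30, 1, 0.1, 0, 0], [30, 2, 0.2, 0, 0], [30, 3, 0.3, 0, 0], [30, 3, 0.3, 0, 0]])

```text
time_s: 17.25
tcp_pos: [0.4676, 0.0274, 0.1037]
orientation: [-0.09, -3.133, -0.002]
force: [-7.1, 2.3, -1.8]
width: 0.0389
```

Force fell to 7 N, as expected for free sliding. I'll keep going in gentle steps.

carry_out(commands=[[30, 1, 0.2, 0, 0], [30, 2, 0.4, 0, 0], [30, 3, 0.6, 0, 0], [30, 3, 0.7, 0, 0]])

```text
time_s: 17.65
tcp_pos: [0.4709, 0.0278, 0.1038]
orientation: [-0.09, -3.134, -0.001]
force: [-6.9, 1.0, -1.5]
width: 0.0392
```

carry_out(commands=[[30, 1, 0.1, 0, 0], [30, 2, 0.2, 0, 0], [30, 3, 0.3, 0, 0], [30, 3, 0.3, 0, 0]])

```text
time_s: 18.05
tcp_pos: [0.474, 0.028, 0.1038]
orientation: [-0.09, -3.134, -0.001]
force: [-6.9, 0.2, -1.8]
width: 0.0389
```

carry_out(commands=[[30, 1, 0.1, 0, 0], [30, 2, 0.2, 0, 0], [30, 3, 0.3, 0, 0], [30, 3, 0.3, 0, 0]])

```text
time_s: 18.45
tcp_pos: [0.4771, 0.0283, 0.1038]
orientation: [-0.09, -3.134, -0.001]
force: [-5.2, 0.2, -2.0]
width: 0.0387
```

carry_out(commands=[[30, 1, 0.1, 0, 0], [30, 2, 0.2, 0, 0], [30, 3, 0.3, 0, 0], [30, 3, 0.3, 0, 0]])

```text
time_s: 18.85
tcp_pos: [0.4801, 0.0286, 0.1038]
orientation: [-0.09, -3.134, -0.001]
force: [-6.5, 0.6, -2.1]
width: 0.0388
```

carry_out(commands=[[30, 1, 0.1, 0, 0], [30, 2, 0.2, 0, 0], [30, 3, 0.3, 0, 0], [30, 3, 0.3, 0, 0]])

```text
time_s: 19.25
tcp_pos: [0.4832, 0.0288, 0.1038]
orientation: [-0.09, -3.134, -0.001]
force: [-5.8, -0.6, -2.1]
width: 0.0392
```

carry_out(commands=[[30, 1, 0.1, 0, 0], [30, 2, 0.2, 0, 0], [30, 3, 0.3, 0, 0], [30, 3, 0.3, 0, 0]])

```text
time_s: 19.65
tcp_pos: [0.4862, 0.0291, 0.1038]
orientation: [-0.09, -3.134, -0.001]
force: [-5.5, -0.4, -2.5]
width: 0.0392
```

carry_out(commands=[[30, 1, 0.1, 0, 0], [30, 2, 0.2, 0, 0], [30, 3, 0.3, 0, 0], [30, 3, 0.3, 0, 0]])

```text
time_s: 20.05
tcp_pos: [0.4893, 0.0293, 0.1038]
orientation: [-0.09, -3.134, -0.001]
force: [-6.7, 0.5, -1.6]
width: 0.0389
```

carry_out(commands=[[30, 1, 0.1, 0, 0], [30, 2, 0.2, 0, 0], [30, 3, 0.3, 0, 0], [30, 3, 0.3, 0, 0]])

```text
time_s: 20.45
tcp_pos: [0.4923, 0.0296, 0.1038]
orientation: [-0.09, -3.134, -0.001]
force: [-6.0, -0.5, -2.9]
width: 0.039
```

```bash
python3 - <<'E'
from h import *
s=sense();print(s["tcp_pos"],s["force"],s["wrist_torque"])
im=get_image("scene")[:,:,::-1]
cv2.imwrite("pics/s12.png",cv2.resize(im[170:290,270:430],None,fx=5,fy=5,interpolation=cv2.INTER_CUBIC))
E
```

```text
[0.4923272  0.02958892 0.10384054] [-6.00432279 -0.53542231 -2.92900668] [-0.05141643  0.99295744 -0.0190583 ]
```

View pics/s12.png

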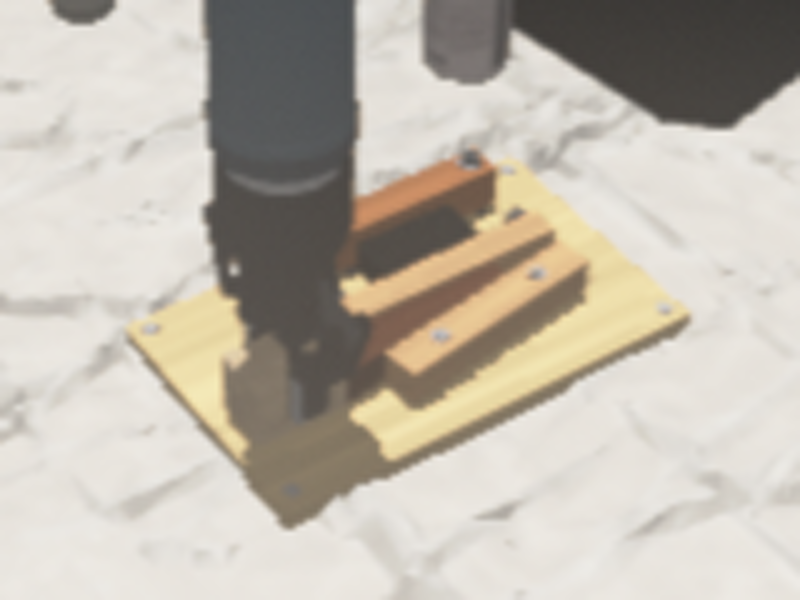

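The jaw has moved and the wedge is still going forward at 6 N. The sanding block is close to the stop, so the steps stay gentle.

carry_out(commands=[[30, 1, 0.1, 0, 0], [30, 2, 0.2, 0, 0], [30, 2, 0.2, 0, 0]])

```text
time_s: 20.8
tcp_pos: [0.4944, 0.0298, 0.1039]
orientation: [-0.09, -3.135, -0.001]
force: [-6.3, 0.2, -1.8]
width: 0.0386
```

carry_out(commands=[[30, 1, 0.1, 0, 0], [30, 2, 0.2, 0, 0], [30, 2, 0.2, 0, 0]])

```text
time_s: 21.1
tcp_pos: [0.4964, 0.03, 0.1038]
orientation: [-0.09, -3.135, -0.0]
force: [-5.9, 0.2, -2.5]
width: 0.0388
```

carry_out(commands=[[30, 1, 0.1, 0, 0], [30, 2, 0.2, 0, 0], [30, 2, 0.2, 0, 0]])

```text
time_s: 21.4
tcp_pos: [0.4972, 0.0301, 0.1037]
orientation: [-0.09, -3.132, -0.0]
force: [-10.4, -1.5, 0.2]
width: 0.0392
```

carry_out(commands=[[30, 0.5, 0, 0, 0], [30, 1, 0.1, 0, 0], [30, 1, 0.1, 0, 0]])

```text
time_s: 21.7
tcp_pos: [0.4973, 0.0301, 0.1036]
orientation: [-0.09, -3.13, 0.0]
force: [-12.1, -2.8, 2.4]
width: 0.0392
```

carry_out(commands=[[30, 0.5, 0, 0, 0], [30, 1, 0.1, 0, 0], [30, 1, 0.1, 0, 0]])

```text
time_s: 22.0
tcp_pos: [0.4975, 0.0302, 0.1034]
orientation: [-0.089, -3.128, 0.0]
force: [-14.1, -4.0, 4.3]
width: 0.0387
```

carry_out(commands=[[30, 0.5, -0.1, 0, 0], [30, 1, -0.3, 0, 0], [30, 1, -0.3, 0, 0], [30, 1, -0.3, 0, 0]])

```text
time_s: 22.4
tcp_pos: [0.4976, 0.0302, 0.1034]
orientation: [-0.089, -3.126, -0.0]
force: [-17.2, -1.9, 7.3]
width: 0.039
```

carry_out(commands=[[30, 0.5, 0, 0, 0], [30, 0.8, 0, 0, 0], [30, 0.8, 0, 0, 0], [30, 0.8, 0, 0, 0]])

```text
time_s: 22.8
tcp_pos: [0.4978, 0.0302, 0.1033]
orientation: [-0.089, -3.125, -0.0]
force: [-18.8, -3.0, 8.4]
width: 0.0389
```

Motion has stopped at 18.8 N, so the wedge is home. Backing off and lifting away.

carry_out(commands=[[30, -3, 0, 0, 0], [30, -7, 0.5, 0, 0], [30, -15, 1, 0, 0], [30, -25, 1.5, 10, 0], [30, -30, 1.5, 45, 0], [30, -30, 20, 75, 0], [30, -30, 60, 75, 0], [30, -30, 105, 75, 0], [30, -30, 150, 75, 0], [30, -25, 200, 75, 0], [30, -15, 245, 75, 0], [30, 0, 255, 75, 0]])

```text
time_s: 24.0
tcp_pos: [0.5039, 0.2898, 0.1804]
orientation: [0.084, 3.138, 0.004]
force: [0.0, -0.9, -1.9]
width: 0.0392
```

carry_out(commands=[[30, 0, 0, 0, 0], [30, 0, 0, -30, 0], [30, 0, 0, -60, 0], [30, 0, 0, -85, 0], [30, 0, 0, -92, 0], [30, 0, 0, -92, 0]])

```text
time_s: 24.6
tcp_pos: [0.5037, 0.2839, 0.0871]
orientation: [-0.092, -3.138, 0.001]
force: [-0.7, 1.2, -0.4]
width: 0.0389
```

```bash
python3 - <<'E'
from h import *
s=sense();print(s["tcp_pos"],s["force"],s["wrist_torque"])
im=get_image("scene")[:,:,::-1]
cv2.imwrite("pics/s13.png",cv2.resize(im[150:280,230:430],None,fx=4,fy=4,interpolation=cv2.INTER_CUBIC))
im=get_image("top")[:,:,::-1]
cv2.imwrite("pics/t13.png",cv2.resize(im[160:290,190:350],None,fx=4,fy=4,interpolation=cv2.INTER_CUBIC))
E
```

```text
[0.50372936 0.28390026 0.08713688] [-0.70618037  1.16723168 -0.37108186] [-0.00709655  0.06362231  0.02126769]
```

View pics/s13.png

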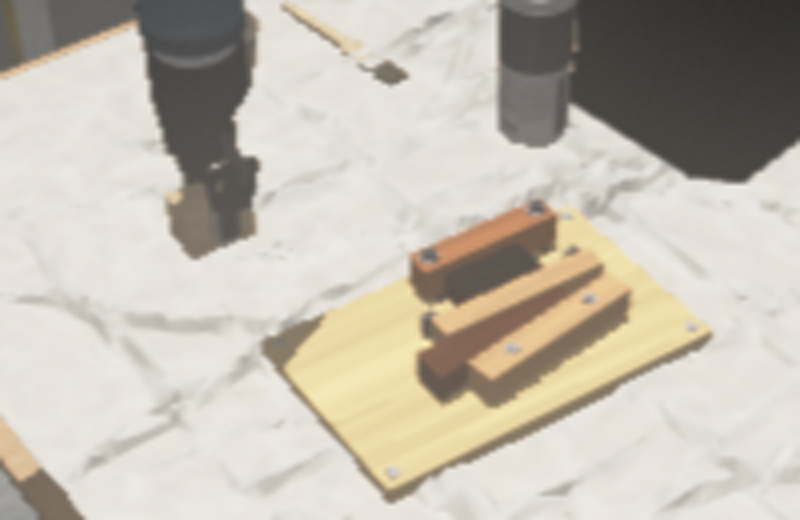

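View pics/t13.png

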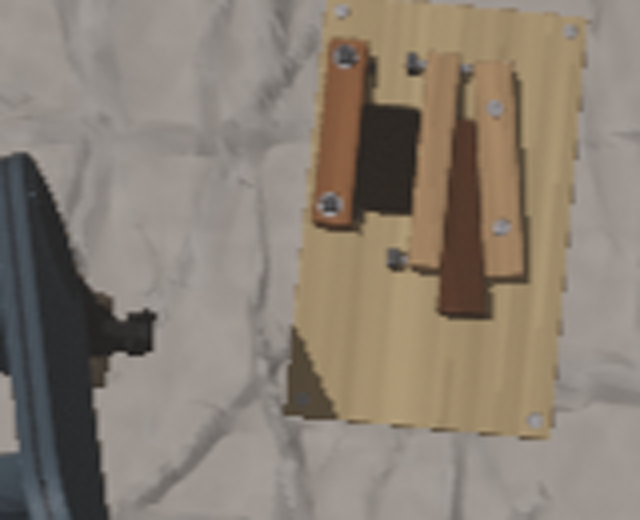

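The wedge sits in the slot and the sanding block touches both stop and jaw. Now I'll lower the wooden block onto the table by feel.

carry_out(commands=[[30, 0, 0, -1, 0], [30, 0, 0, -2, 0], [30, 0, 0, -3, 0]])

```text
time_s: 25.0
tcp_pos: [0.5048, 0.285, 0.0857]
orientation: [0.091, 3.139, 0.001]
force: [0.5, 0.2, -0.2]
width: 0.0392
```

carry_out(commands=[[30, 0, 0, -1, 0], [30, 0, 0, -2, 0]])

```text
time_s: 25.2
tcp_pos: [0.5044, 0.2849, 0.083]
orientation: [0.091, 3.14, 0.0]
force: [0.7, 0.5, -2.2]
width: 0.0391
```

carry_out(commands=[[30, 0, 0, -0.5, 0], [30, 0, 0, -1, 0], [30, 0, 0, -1, 0]])

```text
time_s: 25.5
tcp_pos: [0.5043, 0.2849, 0.0821]
orientation: [-0.091, -3.14, 0.0]
force: [-2.0, -0.3, 1.3]
width: 0.039
```

carry_out(commands=[[30, 0, 0, -0.5, 0], [30, 0, 0, -0.5, 0], [80, 0, 0, -0.5, 0], [80, 0, 0, -0.5, 0], [80, 0, 0, -0.5, 0], [80, 0, 0, 10, 0], [80, 0, 0, 45, 0], [80, 0, 0, 90, 0], [80, 0, 0, 130, 0], [80, 0, 0, 150, 0], [80, 0, 0, 150, 0]])

```text
time_s: 26.6
tcp_pos: [0.5062, 0.2855, 0.2366]
orientation: [0.09, 3.132, 0.005]
force: [-0.1, 0.5, 0.0]
width: 0.0684
```

```bash
python3 - <<'E'
from h import *
s=sense();print(s["tcp_pos"],s["force"],s["time_s"])
im=get_image("wrist")[:,:,::-1]; cv2.imwrite("pics/w14.png",im)
im=get_image("scene")[:,:,::-1]
cv2.imwrite("pics/s14.png",cv2.resize(im[150:280,230:430],None,fx=4,fy=4,interpolation=cv2.INTER_CUBIC))
E
```

```text
[0.50617893 0.28554438 0.23664274] [-0.13661127  0.48601232  0.01918847] 26.6
```

View pics/s14.png

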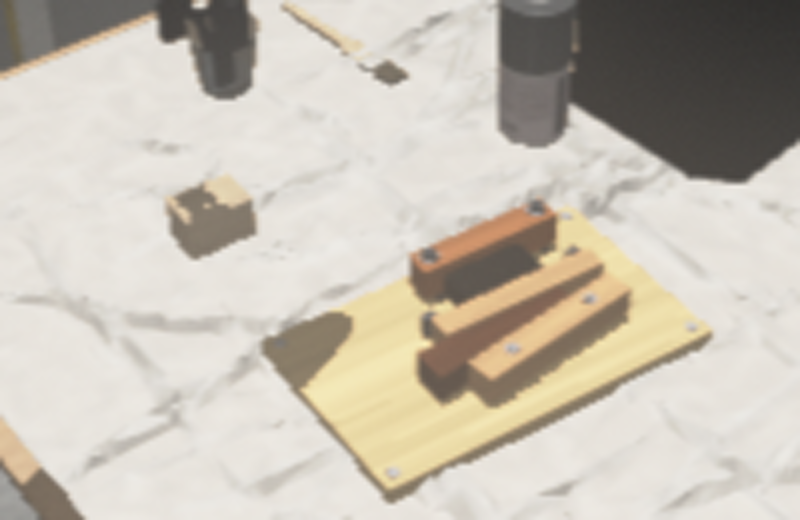

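View pics/w14.png

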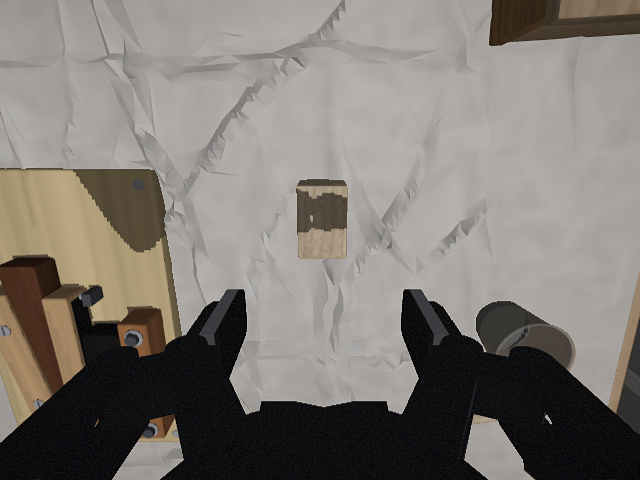

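The block stands flat on the table at wrist pixel (322,220), released. The wedge is home at scene crop (500,345), and the cup is untouched. Handing in.

```bash
python3 - <<'E'
from h import *
im=get_image("top")[:,:,::-1]; c=calibration("top")
for l,z in [("wedge_center",.03),("tape_roll",0),("cup",0),("tap_block_center",.021)]:
    print(l,[(bp(c,d["position"],z)[0].round(3).tolist(),round(d["conf"],2)) for d in pinpoint("top",l)])
print(finish_job())
E
```

```text
wedge_center [([0.346, -0.188, 0.03], 0.96), ([0.356, -0.356, 0.03], 0.9), ([0.596, 0.03, 0.03], 0.79)]
tape_roll [([0.615, -0.421, 0.0], 0.92), ([0.506, 0.286, 0.0], 0.32), ([0.631, 0.077, 0.0], 0.15)]
cup [([0.621, 0.457, 0.0], 0.83)]
tap_block_center [([0.508, 0.281, 0.021], 0.54)]
the job is handed in; nothing more can be done
None
```

I set the dark wedge in the slot mouth, let go, and tapped it home with the pale block. I then put the block back on the table and handed the job in. No verdict was reported.

- **Drive:** The wedge slid at about 5 to 7 N, after a short spell at up to 12 N while I was pushing slightly sideways. I changed the pushing direction to follow the cheek and the force dropped. At the end it rose steeply to 18.8 N forward with no further motion, and I stopped there.
- **Last pictures:** The wedge sits straight in the slot, with its centre about 20 mm before the jig's origin. The sanding block touches both jaw and stop. The pale block stands flat on the table, released, with the gripper clear above it.
- **Things to leave alone:** I did not touch the tape roll, the cup or the two red wedges. The tape roll and cup were detected within 8 mm of where they started, which is within detector error.
- **Not checked:** I could not measure the clamping force after backing off. I judge the wedge to be holding because the pictures showed no spring-back.
- **Disagreements:** The detector scored the two red wedges higher than the real one, and it gave a few low-confidence false hits for the tape roll. I chose the dark wedge by colour and position.

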